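# Show the faulty router antenna to the inspection camera

### The job

Press the red cap of the air-duster can all the way down and let it spring back up, to blow the dust off the antenna sockets; then pull the antenna with the orange bands out of the blue router and hold it up to the inspection camera: upright with its plug down, directly over the round mark on the camera's foot plate, the middle of its blade level with the lens and one of its two broad sides squarely facing the lens. Finish still holding it there in the gripper, steady in the air; leave the grey-banded antenna in its socket and everything else where it is.

Things in the scene. Friction and masses are not known exactly. Their poses are not given: they have to be found in the camera images.
- router: Home router, blue with a flat grey top 48 mm above the desk, 162 x 222 mm, fixed; origin on the desk under its centre, z up, its front with the lamps to -x. Two sockets (12 mm square, 14 mm deep) in the top at x +50, y +70 and -70 mm; an antenna stands in each, its axes parallel to the router's.
- antenna_orange: The faulty antenna: loose black paddle, 120 mm tall, 45 g, orange collar and tip, standing in either router socket. Origin at its plug's foot, z up along it, x square to the two broad sides. Plug 10 x 10, z 0-12 mm, 1 mm play each side, draws straight up; collar 18 (x) x 26 (y), z 12-22, rests on the router's top; blade 10 thick (x) x 22 wide (y), z 22-120 mm.
- antenna_orange_mid (a point): Middle of the orange-banded antenna's blade, on its axis 71 mm above the plug's foot.
- antenna_grey: The sound antenna, of the same shape and size but with a grey collar and tip, in the other router socket, 140 mm from the orange-banded one; loose; it stays there. Origin at its plug's foot.
- can: White air-duster can with a blue band, 52 mm in diameter, clamped in a fixed 90 x 90 mm holder on the desk to the left (+y) of the router; origin on the desk under its axis, z up. The straw on its cap points to its -y, to the sockets.
- cap_top (a point): Centre of the top of the can's red push cap (32 mm in diameter), 172 mm above the desk when up; it is pressed straight down.
- cap (a joint): Travel of the cap: 0 up, 0.006 m fully down. A spring pushes it back; it takes 1.5 N to start and 4.5 N to be fully down.
- camera: Inspection camera on a post, fixed, at the right (-y): black head 85 mm wide, its top 223 mm up, lens looking level to -x, lens centre 200 mm above the desk. Origin on the desk below the front of the lens, z up. Grey foot plate 230 x 90 x 8 mm, x -170 to +60 mm, with a round orange and white mark (44 mm) at x -130 mm.
- spot (a point): The point to show things at: straight in front of the lens by 130 mm, at lens height (200 mm), directly above the round mark.
- mug: Blue mug, 76 mm in diameter, 90 mm tall, loose; bystander.
- screwdriver: Screwdriver with a red handle lying on the desk, about 200 mm long, loose; bystander.
- remote: Black remote control, 150 x 45 x 18 mm, loose; bystander.
- adapter: Black plug-in power adapter, 75 x 48 x 32 mm with two 18 mm brass pins, loose; bystander.
- book: Red book lying flat, 140 x 200 x 22 mm, loose; bystander.
Not all that is in view belongs to the job. What is shaped like the antenna_orange but yellow is not meant.

How it is judged (in metres and radians):
On the way, in this order (a step that is already met when the one before it is completed fails the run):
1. the can's cap is pressed down (at least 4.5 of its 6 mm) (value of joint cap above 0.0045 m), for 0.05 s.
2. the cap has come back up (value of joint cap below 0.0015 m), for 0.1 s.
3. the orange-banded antenna is out of its socket, at least 25 mm above the router's top (z of antenna_orange in the frame of router above 0.073 m and contact force between the fingers and antenna_orange above 0.5 N), for 0.1 s.
At the end, for the whole second after the job is handed in: Orange antenna held still by the fingers alone, blade middle within 20 mm sideways and 20 mm in height of the spot, upright (plug down) to 8 deg, a broad side to the lens to 11 deg; cap up; grey antenna moved under 8 mm and upright, bystanders under 30 mm (horizontal distance between antenna_orange_mid and spot below 0.02 m and z of antenna_orange_mid in the frame of spot between -0.02 and 0.02 m and angle between antenna_orange's own z axis and vertical below 0.15 rad and angle between the x axis of antenna_orange and the x axis of camera, either way round below 0.2 rad and linear speed of antenna_orange below 0.02 m/s and angular speed of antenna_orange below 0.2 rad/s and contact force between the fingers and antenna_orange above 1 N and contact force between antenna_orange and camera below 0.1 N and contact force between antenna_orange and router below 0.1 N and contact force between antenna_orange and can below 0.1 N and contact force between antenna_orange and antenna_grey below 0.1 N and contact force between antenna_orange and mug below 0.1 N and contact force between antenna_orange and screwdriver below 0.1 N and contact force between antenna_orange and remote below 0.1 N and contact force between antenna_orange and adapter below 0.1 N and contact force between antenna_orange and book below 0.1 N and value of joint cap below 0.0015 m and distance of antenna_grey from where it was at the start of the episode below 0.008 m and angle between antenna_grey's own z axis and vertical below 0.1 rad and distance of each of mug, screwdriver, remote, adapter, book from where it was at the start of the episode below 0.03 m); the arm keeps its last pose, push and grip.
It fails at once if the grey-banded antenna is pulled or knocked from its place (over 10 mm) (distance of antenna_grey from where it was at the start of the episode above 0.01 m).
It fails at once if a bystander is shifted by more than 40 mm (distance of any of mug, screwdriver, remote, adapter, book from where it was at the start of the episode above 0.04 m).
It also fails if it takes over 43 s, if anything falls off the work surface, if the arm or the gripper's body presses on something with over 40 N, if the wrist force passes 120 N, or if a joint passes its speed limit or range.

### The arm

A 7-joint arm with a two-finger parallel gripper is mounted at the origin on the work surface. World frame = base frame: x ahead of the robot, y to its left, z up, the work surface at z = 0. Lengths are in mm, angles in rad, forces in N, time in s.
With the tool pointing down it reaches from about 350 to 775 mm from the base axis. Payload 3.1 kg.
Tool frame: the origin (TCP) lies between the finger pads; the fingertips stand 19 mm ahead of it and the grasp point (between the pads) is the TCP; z points along the fingers, y is the direction in which the jaws open and shut (so a half turn about z gives the same grasp; the last joint's range is limited). The gripper opens to 85 mm and grips with 20 to 120 N. Pads are 22 mm wide; open, the fingers measure 114 mm over their backs; the gripper's body (76 mm by 85 mm) begins 54 mm behind the grasp point. The pads swing forward as they close: fully open they stand 13 mm farther back than shut.
Start: joints at [-1.367, 0.311, 0.014, 1.512, -0.004, 1.319, -0.027], TCP at [133.804, 533.492, 250.304] pointing down, gripper open.
Joint ranges: [-2.7, 2.7], [-0.3, 1.91], [-1.27, 1.3], [0.12, 2.57], [-1.44, 4.58], [0.2, 2.03], [-3.05, 3.05]. Speed limits (rad/s): [2.79, 2.79, 3.14, 3.14, 3.14, 3.14, 3.14].

### API

Orientations are given as a unit quaternion [w, x, y, z].
In Python, from workcell import * gives the robot as it stands.
- The arm moves only by the tool arm_command, never from a script. Its argument "targets" is a list of rows, each an object of numbers: "x", "y", "z": the shift along the world's x, y, z in cm; "wx", "wy", "wz": the turn, a rotation vector about the world's x, y, z in degrees; "gripper": the finger opening in cm, from 0 to 8.54. In form: [{"x": .., "y": .., "z": .., "wx": .., "wy": .., "wz": .., "gripper": ..}, ...]. A call has exactly 10 rows; each row is the pose to reach, as a shift and turn from the pose commanded when the call began; what a row does not reach only later rows make up. A row lasts 1/8 s, in which the tool goes at most 62.5 mm and 10.7 degrees, less where a joint would pass 70% of its speed; a pose out of reach is approached as far as the arm can. A call with a gripper value outside its range is refused whole. The fingers move at their own pace and stop on an object; "force" is the grip in N (left out, the last holds). Time passes only in rows, so rows that repeat a pose let the fingers close, or fill a call up. It gives the time, the measured TCP pose, the force and the opening at its end, in the units of the state.
- sense(): the state, without advancing time (a new reading comes with each control period).
- snapshot(name): name is "side" or "top" or "wrist"; returns the picture (400x640x3 uint8, red, green, blue); there is no depth.
- camera_params(name): a dict with "mtx" (3x3 intrinsics, pixels), "R" (3x3) and "t" (3): a world point X has camera coordinates R X + t. Camera axes: x right, y down, z forward; pixel columns grow to the right and rows downward; lengths in mm; the calibration is good to about 2 mm. A picture is of the moment at which its call begins: read the wrist's pose just before it. camera_params takes no time and is no camera call; for the wrist camera it gives the pose at the moment of the call.
- job_done(): hands the job in, once; it reports no verdict.
The state is a dict: "time": time; "joints": joint angles; "joint_velocities": joint speeds; "effort": joint torques, N m; "ee_pos": TCP position; "ee_rot": TCP orientation; "contact_force": force on the tool from outside, world axes, zero at the start; "torque": the same for the moment, N m; "finger_gap": opening from 0.0 (shut) to 1.0 (fully open).
Only numpy, scipy, OpenCV 4.12 (cv2) and the standard library are available. Lean on these libraries where they do the work, as an engineer would, in place of code of your own. Each camera call takes 0.05 s, during which the arm holds its last target.

## Working session

There is one attempt and no reset: what is moved stays moved. The work goes in short steps, Python scripts to look and compute and a tool call to move; the robot and the scene stay as the last step left them, time stands still between calls to the robot, and variables do not carry over. Pictures are saved under pics/ and viewed, and the job is handed in when it is done.

Besides the shell and the picture viewer there is one more tool, called after "Emit:" as name(argument=value, ...) on one line, values as JSON. arm_command: Moves the arm, as the interface text tells. Its arguments: {"type":"object","properties":{"targets":{"type":"array","items":{"type":"object","properties":{"x":{"type":"number"},"y":{"type":"number"},"z":{"type":"number"},"wx":{"type":"number"},"wy":{"type":"number"},"wz":{"type":"number"},"gripper":{"type":"number"}}}},"force":{"type":"number"}},"required":["targets"]}

```bash
ls; mkdir -p pics; python3 - <<'E'
from workcell import *
import cv2
print(sense())
for n in ["side","top","wrist"]:
    p=camera_params(n); im=snapshot(n); cv2.imwrite(f"pics/{n}0.png",im[:,:,::-1]); print(n,p)
E
```

```text
pics
{'time': 0.0, 'joints': array([-1.36669248,  0.311762  ,  0.01401273,  1.51304763, -0.00443208,
        1.31921736, -0.02720907]), 'joint_velocities': array([ 0.00016572,  0.00353937,  0.00017512, -0.00183438,  0.00044935,
       -0.00044168,  0.0015517 ]), 'effort': array([-8.99894815e-06, -3.79917312e+01,  1.45918722e-01, -2.30589366e+01,
        1.21873527e-02,  1.33369499e-02, -1.02760586e-05]), 'ee_pos': array([133.65458397, 532.80496312, 249.20494238]), 'ee_rot': array([-1.10712602e-04,  1.22572824e-01,  9.92458795e-01, -1.19653642e-03]), 'contact_force': array([-0.93625723,  0.40676609, -0.010676  ]), 'torque': array([ 0.00119832,  0.00416572, -0.03296255]), 'finger_gap': 0.99840245917069}
side {'mtx': array([[487.04284418,   0.        , 326.52846832],
       [  0.        , 487.04284418, 198.76942636],
       [  0.        ,   0.        ,   1.        ]]), 'R': array([[-0.8866764 , -0.46237986,  0.00313413],
       [-0.29545576,  0.56133676, -0.77305041],
       [ 0.35568363, -0.68637155, -0.63433685]]), 't': array([ 454.36569669,  229.47272823, 1261.00390478])}
top {'mtx': array([[366.96776763,   0.        , 322.66403546],
       [  0.        , 366.96776763, 198.10133407],
       [  0.        ,   0.        ,   1.        ]]), 'R': array([[ 0.01310613, -0.9998237 ,  0.01344607],
       [-0.99448637, -0.01443303, -0.10386795],
       [ 0.1040437 , -0.01201063, -0.9945002 ]]), 't': array([   3.38951724,  527.05799426, 1251.01751403])}
wrist {'mtx': array([[279.01944676,   0.        , 313.30499951],
       [  0.        , 279.01944676, 191.56036651],
       [  0.        ,   0.        ,   1.        ]]), 'R': array([[ 0.24317411,  0.96997669, -0.0034011 ],
       [ 0.93308111, -0.23296353,  0.27402123],
       [ 0.26500187, -0.06980837, -0.96171763]]), 't': array([-547.8257691 ,  -36.36448963,  380.57307102])}
```

View pics/side0.png

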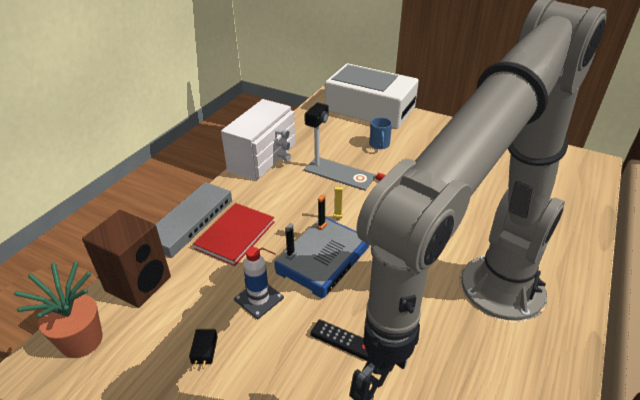

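View pics/top0.png

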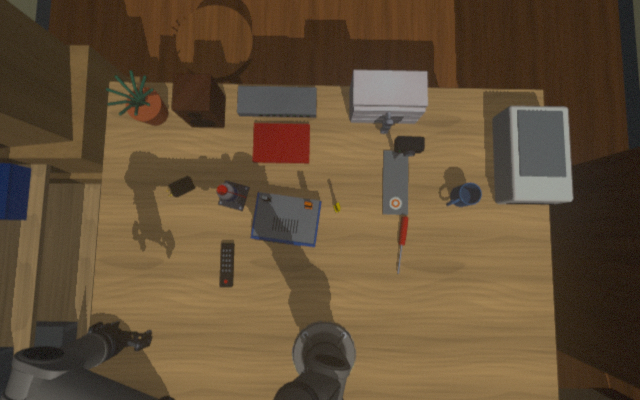

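View pics/wrist0.png

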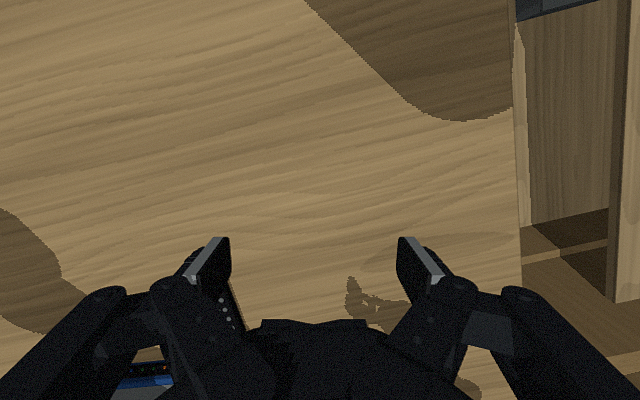

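The side view shows the orange-tipped antenna in the router at about (321,212), the grey one at (290,240), and a yellow lookalike beside the router at (338,203). The can's red cap is at (253,253) and the round mark at (360,177). In the top view these sit at: orange (308,204), grey (265,197), yellow (335,205), cap (222,190), mark (395,203). I'll crop in to check.

```bash
python3 - <<'E'
import cv2
s=cv2.imread('pics/side0.png');t=cv2.imread('pics/top0.png')
cv2.imwrite('pics/s1.png',cv2.resize(s[180:320,225:385],None,fx=5,fy=4.2,interpolation=cv2.INTER_CUBIC)[:600])
cv2.imwrite('pics/s1.png',cv2.resize(s[185:305,225:385],None,fx=5,fy=5,interpolation=cv2.INTER_CUBIC))
cv2.imwrite('pics/s2.png',cv2.resize(s[90:200,290:400],None,fx=5,fy=5,interpolation=cv2.INTER_CUBIC))
cv2.imwrite('pics/t1.png',cv2.resize(t[165:265,210:345],None,fx=5.9,fy=5.9,interpolation=cv2.INTER_CUBIC))
cv2.imwrite('pics/t2.png',cv2.resize(t[125:225,360:490],None,fx=6,fy=6,interpolation=cv2.INTER_CUBIC))
E
```

```text
(no output)
```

View pics/s1.png

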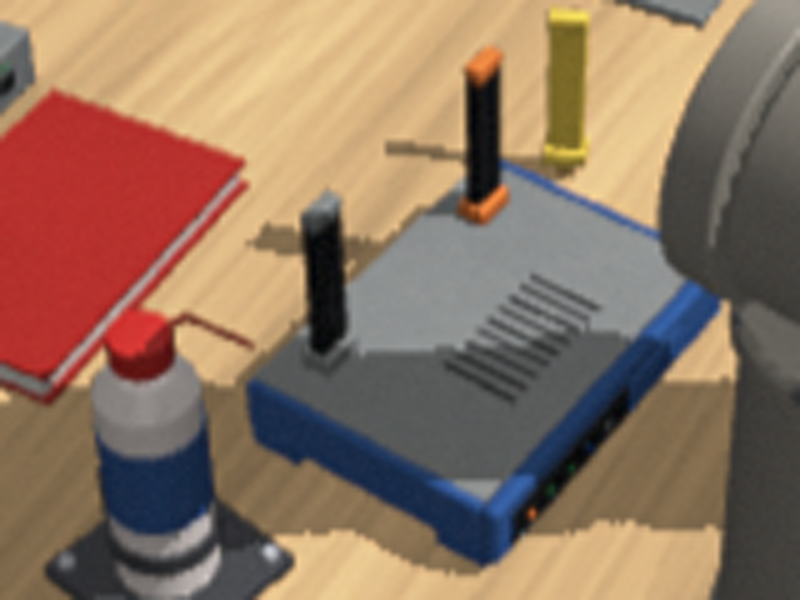

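View pics/s2.png

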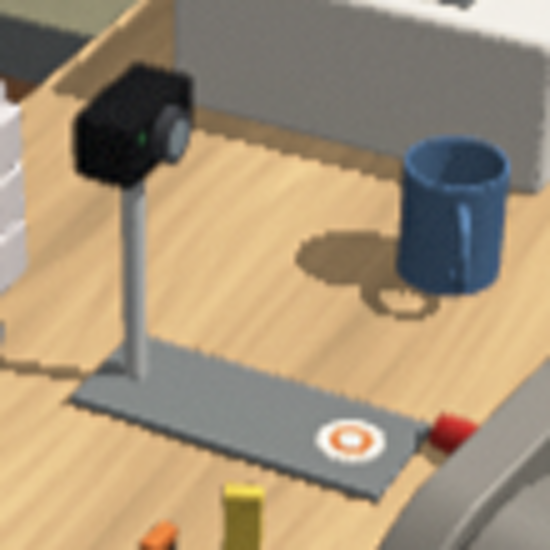

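View pics/t1.png

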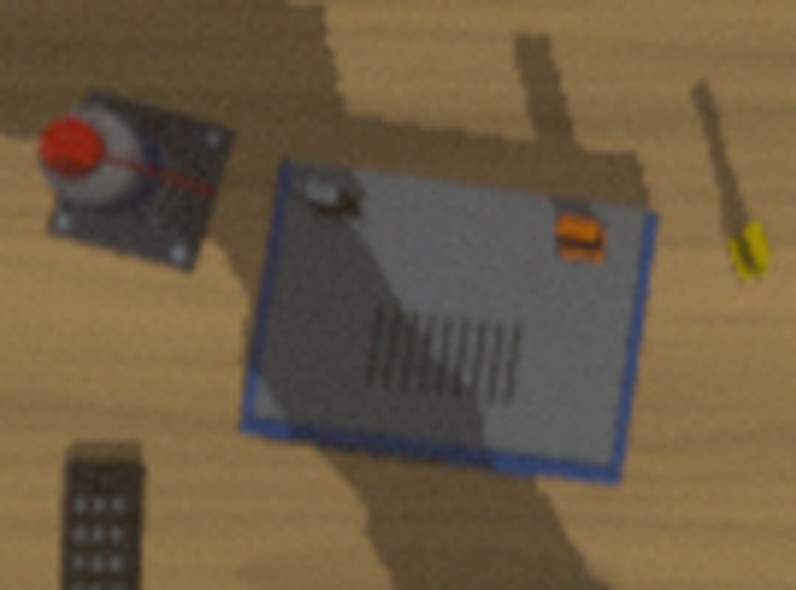

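View pics/t2.png

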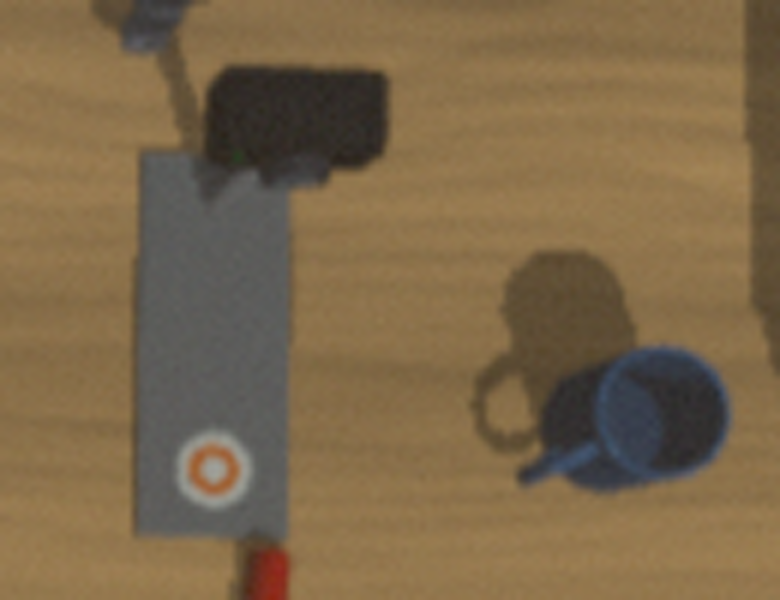

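```bash
cat > h.py <<'E'
import numpy as np, cv2
from workcell import *
def ray(p,uv):
    d=np.linalg.inv(p["mtx"])@np.array([uv[0],uv[1],1.]); R=p["R"];t=np.array(p["t"])
    return -R.T@t, R.T@d
def onz(p,uv,z):
    c,d=ray(p,uv); return c+d*(z-c[2])/d[2]
def tri(ps,uvs):
    A=np.zeros((3,3));b=np.zeros(3);L=[]
    for p,uv in zip(ps,uvs):
        c,d=ray(p,uv);d=d/np.linalg.norm(d);M=np.eye(3)-np.outer(d,d);A+=M;b+=M@c;L.append((c,M))
    X=np.linalg.solve(A,b); return X,[round(float(np.linalg.norm(M@(X-c))),1) for c,M in L]
def proj(p,X):
    q=p["mtx"]@(p["R"]@np.array(X)+p["t"]);return q[:2]/q[2]
def un(uv,o,k): return ((uv[0]+.5)/k-.5+o[0],(uv[1]+.5)/k-.5+o[1])
E
cat > m1.py <<'E'
from h import *
np.set_printoptions(precision=1,suppress=True)
T=camera_params("top");S=camera_params("side")
t1=lambda u,v:un((u,v),(210,165),5.9); t2=lambda u,v:un((u,v),(360,125),6)
s1=lambda u,v:un((u,v),(225,185),5); s2=lambda u,v:un((u,v),(290,90),5)
C=[onz(T,t1(*q),48) for q in [(285,160),(657,212),(618,480),(243,432)]]
print("router top",C, "side lens",[round(np.linalg.norm(C[i]-C[(i+1)%4])) for i in range(4)],"c",np.mean(C,0))
for i in range(4):
    d=C[(i+1)%4]-C[i];print("edge yaw",np.degrees(np.arctan2(d[1],d[0])))
Cs=[onz(S,s1(*q),48) for q in [(250,382),(485,515),(505,160),(720,295)]];print("side corners",Cs)
print("orange tip tri",tri([T,S],[t1(580,228),s1(484,64)]), onz(T,t1(580,222),168-12))
print("orange collar side z70-12",onz(S,s1(484,200),58))
print("grey tip",tri([T,S],[t1(320,188),s1(322,203)]))
print("cap",tri([T,S],[t1(71,146),s1(134,325)]),onz(T,t1(71,146),172),onz(S,s1(134,325),172))
print("mark",onz(T,t2(213.5,469),8),onz(S,s2(350,440),8),tri([T,S],[t2(213.5,469),s2(350,440)]))
P=[onz(T,t2(*q),8) for q in [(140,150),(135,533),(286,537),(290,195)]];print("plate",P)
for a,b in[(0,1),(2,3),(1,2)]:
    d=P[b]-P[a];print("yaw",np.degrees(np.arctan2(d[1],d[0])),np.linalg.norm(d))
H=[onz(T,t2(*q),223) for q in [(213,70),(385,70),(207,165),(382,168)]];print("head",H)
Hs=[onz(S,s2(*q),223) for q in [(78,117),(140,65),(190,72),(128,128)]];print("headS",Hs)
print("lens",tri([T,S],[t2(300,172),s2(176,132)]))
E
python3 m1.py
```

```text
router top [array([543.6, 233.1,  48. ]), array([516.4,  16.7,  48. ]), array([361.8,  37. ,  48. ]), array([386.4, 252.2,  48. ])] side lens [218, 156, 217, 158] c [452.1 134.7  48. ]
edge yaw -97.16915990998261
edge yaw 172.53860518278196
edge yaw 83.49626498027969
edge yaw -6.916143235975519
side corners [array([544. , 231.6,  48. ]), array([394.1, 253.5,  48. ]), array([507.4,  15.7,  48. ]), array([353.6,  59.2,  48. ])]
orange tip tri (array([497.4,  58.4, 153.8]), [0.5, 0.5]) [499.9  58.2 156. ]
orange collar side z70-12 [496.9  61.   58. ]
grey tip (array([515.9, 196.1, 157.1]), [0.0, 0.0])
cap (array([535.9, 324.3, 176.2]), [2.1, 2.1]) [534.5 324.4 172. ] [540.8 321.6 172. ]
mark [ 516.2 -246.6    8. ] [ 519.1 -249.4    8. ] (array([ 516.6, -245.6,   11.3]), [0.8, 0.8])
plate [array([ 707.5, -203.9,    8. ]), array([ 477.7, -200. ,    8. ]), array([ 476.6, -289.1,    8. ]), array([ 681.5, -293.7,    8. ])]
yaw 179.03679205640913 229.8135225945276
yaw -1.2959968686811618 204.96050347504664
yaw -90.71719212039942 89.07959417763166
head [array([ 696.8, -202.4,  223. ]), array([ 698.2, -289. ,  223. ]), array([ 648.2, -199.1,  223. ]), array([ 648.1, -286.7,  223. ])]
headS [array([ 696.8, -208.9,  223. ]), array([ 694.6, -285.8,  223. ]), array([ 661.9, -292.6,  223. ]), array([ 662.9, -211.4,  223. ])]
lens (array([ 649.8, -250.4,  204. ]), [0.0, 0.0])
```

Top and side rays agree, and 139 mm between the tips matches the stated 140 mm. My estimates:

| Item | Position (mm) |
|---|---|
| Orange tip | (497, 58, 156) |
| Grey tip | (516, 196) |
| Cap | (536, 324, 172) |
| Mark / spot | (517, -247) |

Router yaw is about -7.5°. The candidates are orange (308,204), grey (265,197) and yellow (335,205) in the top view. The one with the orange collar and tip on a black blade, standing in the router, is the target. I'll move above the cap now, closing the fingers on the way.

Emit:
arm_command(targets=[{"x": 3, "y": -1.6, "z": 0, "wz": -4, "gripper": 0}, {"x": 8, "y": -4.2, "z": 0, "wz": -9, "gripper": 0}, {"x": 13.5, "y": -7, "z": 0.5, "wz": -15, "gripper": 0}, {"x": 19, "y": -9.9, "z": 1, "wz": -21, "gripper": 0}, {"x": 24.5, "y": -12.7, "z": 1, "wz": -27, "gripper": 0}, {"x": 30, "y": -15.6, "z": 1, "wz": -33, "gripper": 0}, {"x": 35, "y": -18.2, "z": 0.5, "wz": -39, "gripper": 0}, {"x": 38.5, "y": -20, "z": 0, "wz": -43, "gripper": 0}, {"x": 40.2, "y": -20.9, "z": 0, "wz": -45, "gripper": 0}, {"x": 40.2, "y": -20.9, "z": 0, "wz": -45, "gripper": 0}], force=40)

```text
schema error: expected keys x, y, z, wx, wy, wz, gripper
```

```bash
python3 - <<'E'
from h import *
s=sense();print(s['time'],s['ee_pos'],s['ee_rot'],s['joints'],s['contact_force'],s['finger_gap'])
p=camera_params("wrist");im=snapshot("wrist");cv2.imwrite("pics/w1.png",im[:,:,::-1])
np.savez("w1.npz",**p)
cv2.imwrite("pics/w1b.png",cv2.resize(im[:,:,::-1],(800,500),interpolation=cv2.INTER_CUBIC))
for X in [(536,324,172),(516,196,156),(497,58,156)]: print(proj(p,X))
E
```

```text
0.15 [133.67661303 532.96848777 249.44345317] [-7.17754629e-05  1.22528438e-01  9.92464567e-01 -9.27227269e-04] [-1.36672209  0.31158583  0.01399609  1.51269631 -0.00439687  1.31920117
 -0.02717532] [-0.32017362  1.03588069  0.589232  ] 1.0021775127266037
[226.66983391 554.54158218]
[129.57006331 540.41047203]
[ 24.04698309 547.21471765]
```

View pics/w1.png

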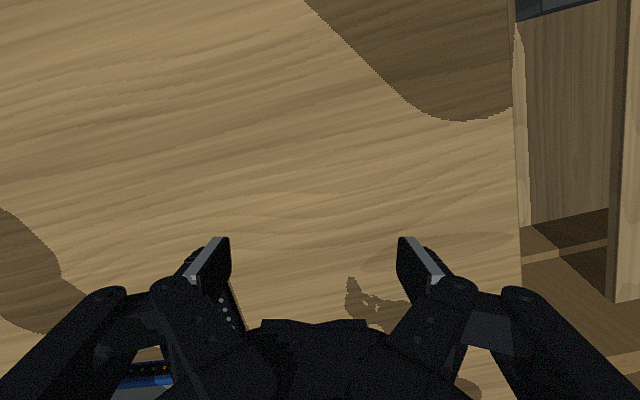

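The command was refused because it needs every key, so nothing moved and the picture is the same start view. Resending with all keys.

Emit:
arm_command(targets=[{"x": 3, "y": -1.6, "z": 0, "wx": 0, "wy": 0, "wz": -4, "gripper": 0}, {"x": 8, "y": -4.2, "z": 0, "wx": 0, "wy": 0, "wz": -9, "gripper": 0}, {"x": 13.5, "y": -7, "z": 0.5, "wx": 0, "wy": 0, "wz": -15, "gripper": 0}, {"x": 19, "y": -9.9, "z": 1, "wx": 0, "wy": 0, "wz": -21, "gripper": 0}, {"x": 24.5, "y": -12.7, "z": 1, "wx": 0, "wy": 0, "wz": -27, "gripper": 0}, {"x": 30, "y": -15.6, "z": 1, "wx": 0, "wy": 0, "wz": -33, "gripper": 0}, {"x": 35, "y": -18.2, "z": 0.5, "wx": 0, "wy": 0, "wz": -39, "gripper": 0}, {"x": 38.5, "y": -20, "z": 0, "wx": 0, "wy": 0, "wz": -43, "gripper": 0}, {"x": 40.2, "y": -20.9, "z": 0, "wx": 0, "wy": 0, "wz": -45, "gripper": 0}, {"x": 40.2, "y": -20.9, "z": 0, "wx": 0, "wy": 0, "wz": -45, "gripper": 0}], force=40)

```text
time: 1.45
ee_pos: [536.2, 323.8, 250.0]
ee_rot: [-0.0, 0.494, 0.87, -0.0]
contact_force: [0.0, 0.5, 0.2]
finger_gap: 0.004
```

```bash
cat > look.py <<'E'
from h import *
import sys
n=sys.argv[1]
np.set_printoptions(precision=3,suppress=True)
s=sense();print(s['time'],s['ee_pos'],s['ee_rot'],s['joints'],s['contact_force'],s['finger_gap'])
p=camera_params("wrist");im=snapshot("wrist");cv2.imwrite(f"pics/{n}.png",im[:,:,::-1])
np.savez(f"{n}.npz",**p)
for X in [(536,324,172),(516,196,156),(497,58,156),tuple(s['ee_pos'])]: print(X,proj(p,X))
E
python3 look.py w2
```

```text
1.45 [536.234 323.829 250.049] [-0.     0.494  0.87  -0.   ] [-0.794  0.484  0.351  1.29  -0.163  1.396  0.087] [0.05  0.486 0.186] 0.00390719927425332
(536, 324, 172) [313.846 205.116]
(516, 196, 156) [223.844 302.069]
(497, 58, 156) [148.554 392.085]
(np.float64(536.2342471836844), np.float64(323.82851476258594), np.float64(250.04949517623604)) [314.053 256.068]
```

View pics/w2.png

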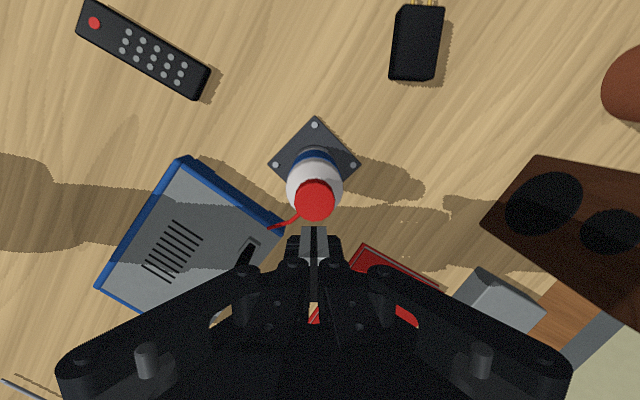

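The wrist view shows the red cap centred at about (315,201), just ahead of the fingertips at (314,235). The grey antenna is at (250,250). I'll measure the cap exactly.

```bash
python3 - <<'E'
from h import *
im=cv2.imread('pics/w2.png');p=dict(np.load('w2.npz'))
b,g,r=[im[:,:,i].astype(int) for i in range(3)]
m=((r>110)&(r>2.5*g)&(r>2.5*b)).astype(np.uint8);m[:160]=0;m[240:]=0;m[:,:285]=0;m[:,345:]=0
ys,xs=np.where(m);print(xs.min(),xs.max(),ys.min(),ys.max(),xs.mean(),ys.mean())
cv2.imwrite('pics/c.png',cv2.resize(im[160:250,265:365],None,fx=6,fy=6,interpolation=cv2.INTER_CUBIC))
for uv in [(xs.mean(),ys.mean()),((xs.min()+xs.max())/2,ys.max()-(xs.max()-xs.min())/2),(315,201)]:
  print(uv,onz(p,uv,172))
E
```

```text
285 334 182 224 312.6887519260401 201.99768875192603
(np.float64(312.6887519260401), np.float64(201.99768875192603)) [533.95059259 325.70336868 172.        ]
(np.float64(309.5), np.float64(199.5)) [530.83933714 326.17476434 172.        ]
(315, 201) [535.05456411 327.29681196 172.        ]
```

View pics/c.png

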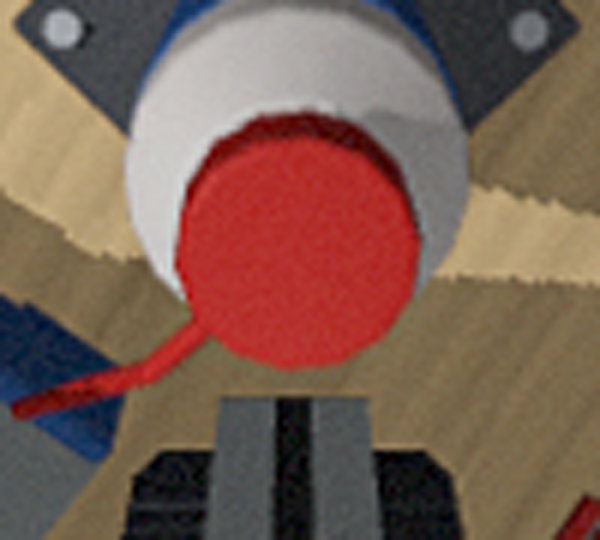

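The cap's top sits at about (535,326), 2 mm from where I'm aiming. Pressing: the tips should reach bottom with the TCP at 185.

Emit:
arm_command(targets=[{"x": -0.1, "y": 0.2, "z": -2, "wx": 0, "wy": 0, "wz": 0, "gripper": 0}, {"x": -0.1, "y": 0.2, "z": -4, "wx": 0, "wy": 0, "wz": 0, "gripper": 0}, {"x": -0.1, "y": 0.2, "z": -5.3, "wx": 0, "wy": 0, "wz": 0, "gripper": 0}, {"x": -0.1, "y": 0.2, "z": -5.7, "wx": 0, "wy": 0, "wz": 0, "gripper": 0}, {"x": -0.1, "y": 0.2, "z": -5.9, "wx": 0, "wy": 0, "wz": 0, "gripper": 0}, {"x": -0.1, "y": 0.2, "z": -6.1, "wx": 0, "wy": 0, "wz": 0, "gripper": 0}, {"x": -0.1, "y": 0.2, "z": -6.2, "wx": 0, "wy": 0, "wz": 0, "gripper": 0}, {"x": -0.1, "y": 0.2, "z": -6.3, "wx": 0, "wy": 0, "wz": 0, "gripper": 0}, {"x": -0.1, "y": 0.2, "z": -6.4, "wx": 0, "wy": 0, "wz": 0, "gripper": 0}, {"x": -0.1, "y": 0.2, "z": -6.4, "wx": 0, "wy": 0, "wz": 0, "gripper": 0}])

```text
time: 2.75
ee_pos: [535.0, 327.0, 186.7]
ee_rot: [0.0, 0.493, 0.87, 0.001]
contact_force: [-1.0, 1.2, 4.8]
finger_gap: 0.001
```

```bash
python3 look.py w3
```

```text
2.75 [534.991 326.981 186.718] [0.    0.493 0.87  0.001] [-0.797  0.518  0.341  1.394 -0.175  1.257  0.096] [-1.004  1.217  4.757] 0.000857316295695347
(536, 324, 172) [312.754 247.689]
(516, 196, 156) [195.179 365.007]
(497, 58, 156) [103.248 470.814]
(np.float64(534.9907941881446), np.float64(326.9807599125588), np.float64(186.71809551331137)) [314.033 255.92 ]
```

Emit:
arm_command(targets=[{"x": 0, "y": 0, "z": -0.1, "wx": 0, "wy": 0, "wz": 0, "gripper": 0}, {"x": 0, "y": 0, "z": -0.15, "wx": 0, "wy": 0, "wz": 0, "gripper": 0}, {"x": 0, "y": 0, "z": -0.2, "wx": 0, "wy": 0, "wz": 0, "gripper": 0}, {"x": 0, "y": 0, "z": -0.25, "wx": 0, "wy": 0, "wz": 0, "gripper": 0}, {"x": 0, "y": 0, "z": -0.3, "wx": 0, "wy": 0, "wz": 0, "gripper": 0}, {"x": 0, "y": 0, "z": -0.3, "wx": 0, "wy": 0, "wz": 0, "gripper": 0}, {"x": 0, "y": 0, "z": -0.3, "wx": 0, "wy": 0, "wz": 0, "gripper": 0}, {"x": 0, "y": 0, "z": -0.3, "wx": 0, "wy": 0, "wz": 0, "gripper": 0}, {"x": 0, "y": 0, "z": -0.3, "wx": 0, "wy": 0, "wz": 0, "gripper": 0}, {"x": 0, "y": 0, "z": -0.3, "wx": 0, "wy": 0, "wz": 0, "gripper": 0}])

```text
time: 4.05
ee_pos: [535.0, 327.0, 185.1]
ee_rot: [0.0, 0.493, 0.87, 0.001]
contact_force: [-2.0, 1.0, 10.0]
finger_gap: 0.002
```

```bash
python3 look.py w4; python3 - <<'E'
import cv2
a=cv2.imread('pics/w4.png');cv2.imwrite('pics/w4c.png',cv2.resize(a[200:330,240:390],None,fx=5,fy=4.5))
E
```

```text
4.05 [535.031 326.975 185.123] [0.    0.493 0.87  0.001] [-0.797  0.519  0.34   1.397 -0.176  1.253  0.096] [-1.981  1.029  9.978] 0.0019978307527530256
(536, 324, 172) [312.692 249.059]
(516, 196, 156) [194.116 367.127]
(497, 58, 156) [101.564 473.565]
(np.float64(535.0313079729049), np.float64(326.97452792382677), np.float64(185.12335386527255)) [314.054 255.966]
```

View pics/w4c.png

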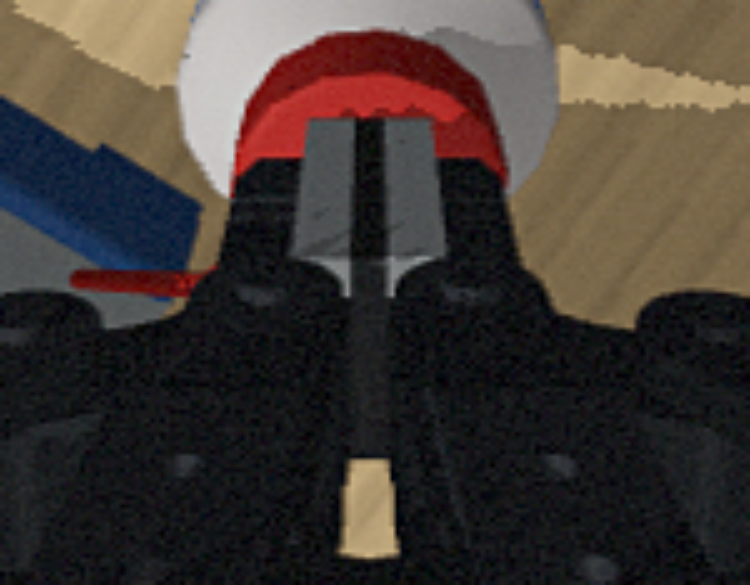

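The force is 10 N with the TCP at 185, well over the 4.5 N needed, so the cap is at its bottom stop; the picture shows the tips on the cap. Now I'll release it and go over to the orange antenna.

Emit:
arm_command(targets=[{"x": 0, "y": 0, "z": 2, "wx": 0, "wy": 0, "wz": 0, "gripper": 0}, {"x": 0, "y": 0, "z": 6, "wx": 0, "wy": 0, "wz": 0, "gripper": 2}, {"x": -0.3, "y": -3, "z": 9, "wx": 0, "wy": 0, "wz": -4, "gripper": 5}, {"x": -1, "y": -8, "z": 9.2, "wx": 0, "wy": 0, "wz": -11, "gripper": 5}, {"x": -1.8, "y": -13, "z": 9.2, "wx": 0, "wy": 0, "wz": -18, "gripper": 5}, {"x": -2.6, "y": -18, "z": 9.2, "wx": 0, "wy": 0, "wz": -25, "gripper": 5}, {"x": -3.2, "y": -22.5, "z": 9.2, "wx": 0, "wy": 0, "wz": -32, "gripper": 5}, {"x": -3.5, "y": -25.5, "z": 9.2, "wx": 0, "wy": 0, "wz": -36.5, "gripper": 5}, {"x": -3.6, "y": -26.9, "z": 9.2, "wx": 0, "wy": 0, "wz": -38.4, "gripper": 5}, {"x": -3.6, "y": -26.9, "z": 9.2, "wx": 0, "wy": 0, "wz": -38.4, "gripper": 5}])

```text
time: 5.35
ee_pos: [499.0, 57.5, 275.1]
ee_rot: [-0.0, 0.752, 0.659, -0.0]
contact_force: [-0.3, 1.0, -0.4]
finger_gap: 0.583
```

```bash
python3 look.py w5; python3 - <<'E'
import sys;sys.path.insert(0,'.')
from h import *
im=snapshot("side");cv2.imwrite('pics/side5.png',im[:,:,::-1])
E
```

```text
5.35 [499.009  57.534 275.1  ] [-0.     0.752  0.659 -0.   ] [-0.625  0.217  0.58   1.61  -0.121  1.351 -0.16 ] [-0.258  1.03  -0.439] 0.5833773001533346
(536, 324, 172) [ 316.677 -242.411]
(516, 196, 156) [311.782  16.462]
(497, 58, 156) [311.049 190.413]
(np.float64(499.0093261041286), np.float64(57.53390323108477), np.float64(275.0998514594598)) [313.125 255.729]
```

View pics/w5.png

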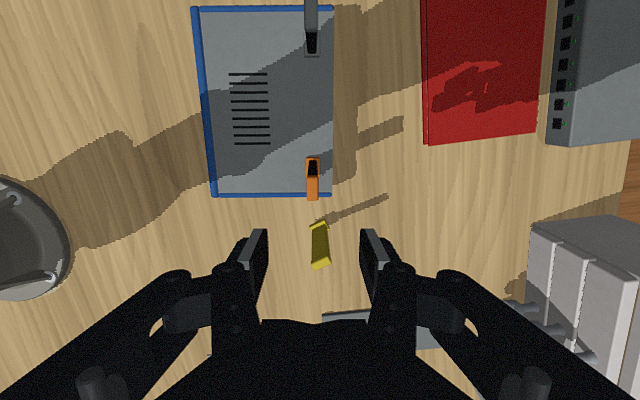

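View pics/side5.png

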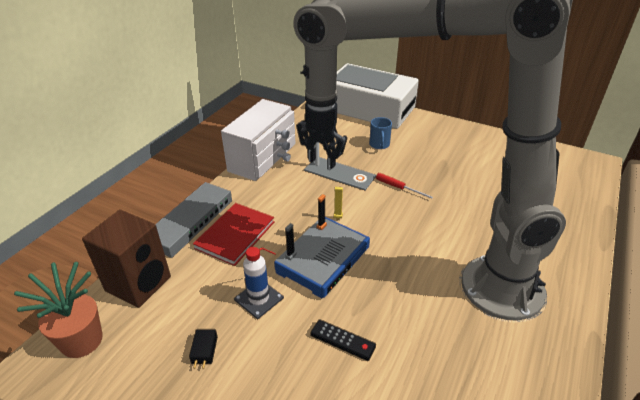

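The cap is back up. The wrist view shows the orange antenna with its tip at about (313,189) and collar at (312,160), and the yellow lookalike at (320,245). I'll take a close crop to check.

```bash
python3 - <<'E'
from h import *
im=cv2.imread('pics/w5.png')
cv2.imwrite('pics/c5.png',cv2.resize(im[140:275,280:350],None,fx=4.4*1.5,fy=4.4,interpolation=cv2.INTER_CUBIC))
cv2.imwrite('pics/c5.png',cv2.resize(im[145:220,275:355],None,fx=8,fy=8,interpolation=cv2.INTER_CUBIC))
E
```

```text
(no output)
```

View pics/c5.png

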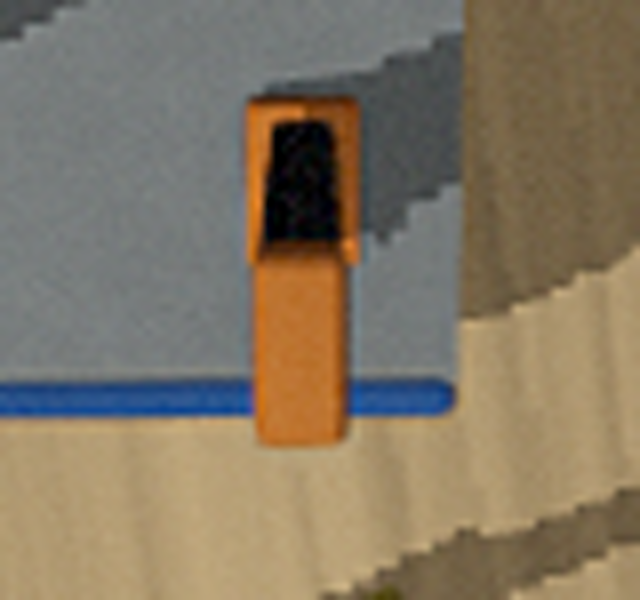

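```bash
python3 - <<'E'
from h import *
np.set_printoptions(precision=1,suppress=True)
p=dict(np.load('w5.npz'))
g=lambda u,v:un((u,v),(275,145),8)
print("tip",onz(p,g(302,348),156))
a,b=onz(p,g(302,252),156),onz(p,g(302,444),156);print(a,b,np.linalg.norm(a-b))
print("collar mid top",onz(p,g(303,160),58), onz(p,g(303,98),58),onz(p,g(248,265),48),onz(p,g(360,265),48))
# router right edge and end edge yaw
for q in [((333,8),(331.5,190)),((215,195),(330,194))]:
  d=onz(p,q[1],48)-onz(p,q[0],48);print(np.degrees(np.arctan2(d[1],d[0])))
E
```

```text
tip [498.4  60.  156. ]
[499.9  71.1 156. ] [496.9  48.7 156. ] 22.543497497276206
collar mid top [498.6  63.5  58. ] [499.9  73.1  58. ] [487.3  45.8  48. ] [505.2  43.4  48. ]
-96.90471348921126
-6.9463376612101975
```

The tip is at (498.4, 60), 22.5 mm long as it should be, with yaw about -7°, and the collar lines up beneath it. I'll descend around the blade to TCP z ≈ 130 and close.

Emit:
arm_command(targets=[{"x": -0.05, "y": 0.25, "z": -2, "wx": 0, "wy": 0, "wz": 0.3, "gripper": 5}, {"x": -0.05, "y": 0.25, "z": -5.5, "wx": 0, "wy": 0, "wz": 0.3, "gripper": 5}, {"x": -0.05, "y": 0.25, "z": -9, "wx": 0, "wy": 0, "wz": 0.3, "gripper": 4.5}, {"x": -0.05, "y": 0.25, "z": -12, "wx": 0, "wy": 0, "wz": 0.3, "gripper": 4.5}, {"x": -0.05, "y": 0.25, "z": -14, "wx": 0, "wy": 0, "wz": 0.3, "gripper": 4}, {"x": -0.05, "y": 0.25, "z": -14.5, "wx": 0, "wy": 0, "wz": 0.3, "gripper": 4}, {"x": -0.05, "y": 0.25, "z": -14.5, "wx": 0, "wy": 0, "wz": 0.3, "gripper": 2.5}, {"x": -0.05, "y": 0.25, "z": -14.5, "wx": 0, "wy": 0, "wz": 0.3, "gripper": 2.5}, {"x": -0.05, "y": 0.25, "z": -14.5, "wx": 0, "wy": 0, "wz": 0.3, "gripper": 2.5}, {"x": -0.05, "y": 0.25, "z": -14.5, "wx": 0, "wy": 0, "wz": 0.3, "gripper": 2.5}])

```text
time: 6.7
ee_pos: [498.6, 60.1, 130.8]
ee_rot: [0.0, 0.75, 0.661, 0.001]
contact_force: [0.3, 1.0, -0.1]
finger_gap: 0.289
```

```bash
python3 look.py w6; python3 -c "
import cv2
a=cv2.imread('pics/w6.png');cv2.imwrite('pics/w6c.png',cv2.resize(a[140:340,210:420],None,fx=2.9,fy=2.9))"
```

```text
6.7 [498.638  60.068 130.815] [0.    0.75  0.661 0.001] [-0.589  0.347  0.548  1.831 -0.21   1.02  -0.083] [ 0.258  0.983 -0.069] 0.2889460145490008
(536, 324, 172) [  356.332 -2088.848]
(516, 196, 156) [ 313.879 -144.725]
(497, 58, 156) [309.786 290.782]
(np.float64(498.63849381696633), np.float64(60.06826329485007), np.float64(130.815015495451)) [313.112 255.673]
```

View pics/w6c.png

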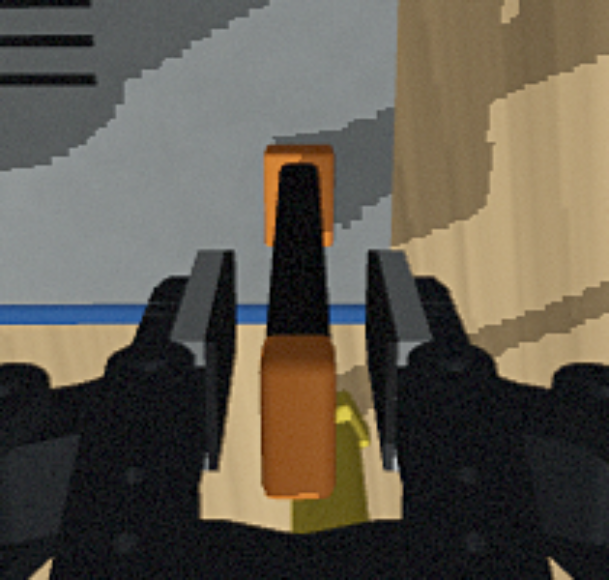

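The blade is centred between the pads at crop (298,400), clear of the yellow one behind. I'll grip and draw it straight up.

Emit:
arm_command(targets=[{"x": 0, "y": 0, "z": 0, "wx": 0, "wy": 0, "wz": 0, "gripper": 1}, {"x": 0, "y": 0, "z": 0, "wx": 0, "wy": 0, "wz": 0, "gripper": 0.5}, {"x": 0, "y": 0, "z": 0, "wx": 0, "wy": 0, "wz": 0, "gripper": 0}, {"x": 0, "y": 0, "z": 0, "wx": 0, "wy": 0, "wz": 0, "gripper": 0}, {"x": 0, "y": 0, "z": 0, "wx": 0, "wy": 0, "wz": 0, "gripper": 0}, {"x": 0, "y": 0, "z": 0.5, "wx": 0, "wy": 0, "wz": 0, "gripper": 0}, {"x": 0, "y": 0, "z": 1.5, "wx": 0, "wy": 0, "wz": 0, "gripper": 0}, {"x": 0, "y": 0, "z": 3, "wx": 0, "wy": 0, "wz": 0, "gripper": 0}, {"x": 0, "y": 0, "z": 6, "wx": 0, "wy": 0, "wz": 0, "gripper": 0}, {"x": 0, "y": 0, "z": 9, "wx": 0, "wy": 0, "wz": 0, "gripper": 0}], force=50)

```text
time: 8.0
ee_pos: [498.3, 59.9, 222.1]
ee_rot: [0.0, 0.75, 0.661, 0.0]
contact_force: [0.7, 0.3, -0.5]
finger_gap: 0.112
```

```bash
python3 look.py w7; python3 - <<'E'
from h import *
im=snapshot("side")[:,:,::-1];cv2.imwrite('pics/side7.png',cv2.resize(im[100:300,230:430],None,fx=3,fy=3))
a=cv2.imread('pics/w7.png');cv2.imwrite('pics/w7c.png',cv2.resize(a[140:340,210:420],None,fx=2.9,fy=2.9))
E
```

```text
8.0 [498.335  59.872 222.081] [0.    0.75  0.661 0.   ] [-0.621  0.251  0.573  1.704 -0.144  1.228 -0.14 ] [ 0.723  0.295 -0.546] 0.11228460556434547
(536, 324, 172) [ 323.753 -393.344]
(516, 196, 156) [314.02   -8.624]
(497, 58, 156) [311.698 213.191]
(np.float64(498.3347097252798), np.float64(59.87210797441723), np.float64(222.08062994087825)) [313.14  255.796]
```

View pics/w7c.png

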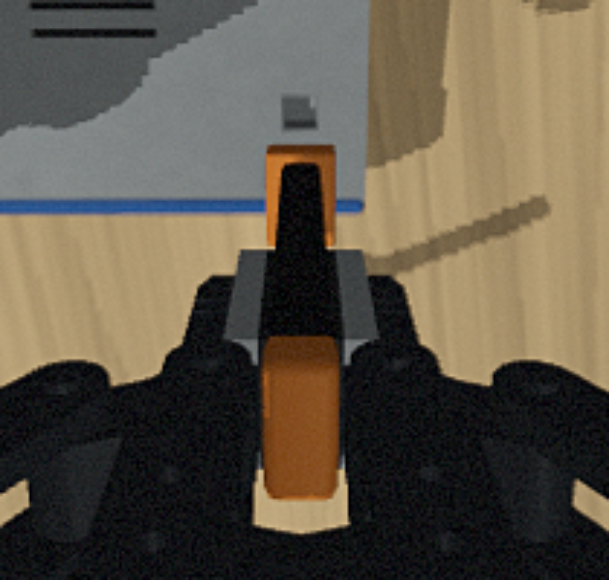

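View pics/side7.png

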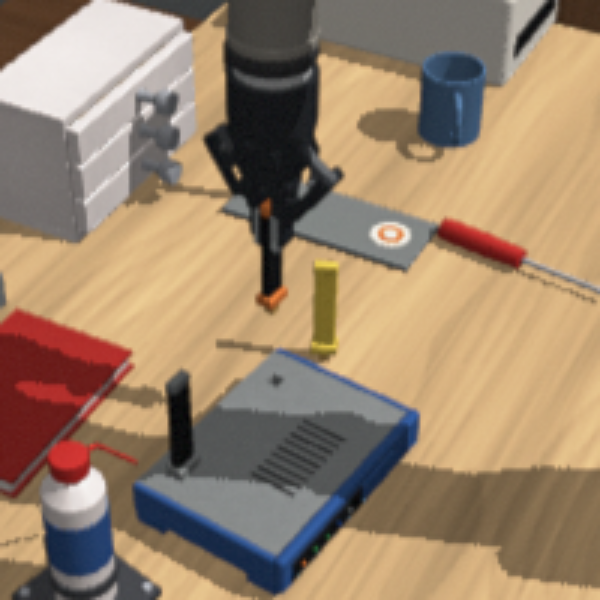

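It's drawn out, upright and held; the grey antenna still stands in its socket. Carrying it to the spot, raised to clear the yellow one.

Emit:
arm_command(targets=[{"x": 0, "y": 0, "z": 2.5, "wx": 0, "wy": 0, "wz": 0, "gripper": 0}, {"x": 0.1, "y": -1.7, "z": 4, "wx": 0, "wy": 0, "wz": 0.5, "gripper": 0}, {"x": 0.3, "y": -5.5, "z": 4, "wx": 0, "wy": 0, "wz": 1, "gripper": 0}, {"x": 0.6, "y": -10.5, "z": 4, "wx": 0, "wy": 0, "wz": 2, "gripper": 0}, {"x": 0.9, "y": -15.5, "z": 4, "wx": 0, "wy": 0, "wz": 3, "gripper": 0}, {"x": 1.2, "y": -20.5, "z": 4, "wx": 0, "wy": 0, "wz": 4, "gripper": 0}, {"x": 1.5, "y": -25, "z": 3, "wx": 0, "wy": 0, "wz": 5, "gripper": 0}, {"x": 1.7, "y": -28.5, "z": 2, "wx": 0, "wy": 0, "wz": 6, "gripper": 0}, {"x": 1.9, "y": -30.3, "z": 0.8, "wx": 0, "wy": 0, "wz": 6, "gripper": 0}, {"x": 1.9, "y": -30.7, "z": 0.2, "wx": 0, "wy": 0, "wz": 6, "gripper": 0}])

```text
time: 9.35
ee_pos: [516.2, -248.3, 221.2]
ee_rot: [-0.001, 0.715, 0.699, -0.001]
contact_force: [-0.3, 0.7, 0.4]
finger_gap: 0.11
```

Emit:
arm_command(targets=[{"x": 0, "y": 0, "z": 0, "wx": 0, "wy": 0, "wz": 0, "gripper": 0}, {"x": 0, "y": 0, "z": 0, "wx": 0, "wy": 0, "wz": 0, "gripper": 0}, {"x": 0, "y": 0, "z": 0, "wx": 0, "wy": 0, "wz": 0, "gripper": 0}, {"x": 0, "y": 0, "z": 0, "wx": 0, "wy": 0, "wz": 0, "gripper": 0}, {"x": 0, "y": 0, "z": 0, "wx": 0, "wy": 0, "wz": 0, "gripper": 0}, {"x": 0, "y": 0, "z": 0, "wx": 0, "wy": 0, "wz": 0, "gripper": 0}, {"x": 0, "y": 0, "z": 0, "wx": 0, "wy": 0, "wz": 0, "gripper": 0}, {"x": 0, "y": 0, "z": 0, "wx": 0, "wy": 0, "wz": 0, "gripper": 0}, {"x": 0, "y": 0, "z": 0, "wx": 0, "wy": 0, "wz": 0, "gripper": 0}, {"x": 0, "y": 0, "z": 0, "wx": 0, "wy": 0, "wz": 0, "gripper": 0}])

```text
time: 10.6
ee_pos: [517.3, -247.0, 222.3]
ee_rot: [-0.0, 0.714, 0.7, -0.0]
contact_force: [-0.3, -0.3, -0.1]
finger_gap: 0.113
```

```bash
python3 look.py w8; python3 - <<'E'
from h import *
im=snapshot("side")[:,:,::-1];cv2.imwrite('pics/side8f.png',im);cv2.imwrite('pics/side8.png',cv2.resize(im[70:300,240:440],None,fx=2.6,fy=2.6))
im=snapshot("top")[:,:,::-1];cv2.imwrite('pics/top8.png',im)
S=camera_params("side")
for n,X in dict(foot=(517,-247,129),tip=(517,-247,249),mid=(517,-247,200)).items(): print(n,proj(S,X),(proj(S,X)-[240,70])*2.6)
E
```

```text
10.6 [ 517.266 -247.     222.266] [-0.     0.714  0.7   -0.   ] [-0.068  0.43   0.689  1.512 -0.279  1.299  0.63 ] [-0.254 -0.253 -0.104] 0.11280860266443672
(536, 324, 172) [  378.662 -4763.539]
(516, 196, 156) [  277.505 -1233.649]
(497, 58, 156) [ 251.037 -463.822]
(np.float64(517.2664130504331), np.float64(-246.9997062312363), np.float64(222.2661987311056)) [313.22  255.669]
foot [361.6652011  147.39828019] [316.32952285 201.23552851]
tip [363.62733243 113.69266092] [321.43106433 113.60091839]
mid [362.80187125 127.87248669] [319.28486524 150.4684654 ]
```

View pics/w8.png

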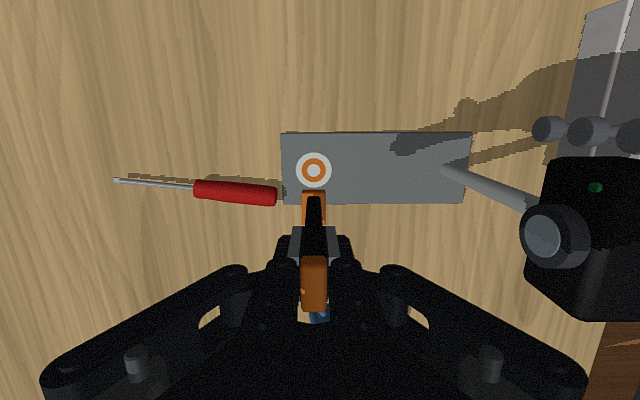

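View pics/side8.png

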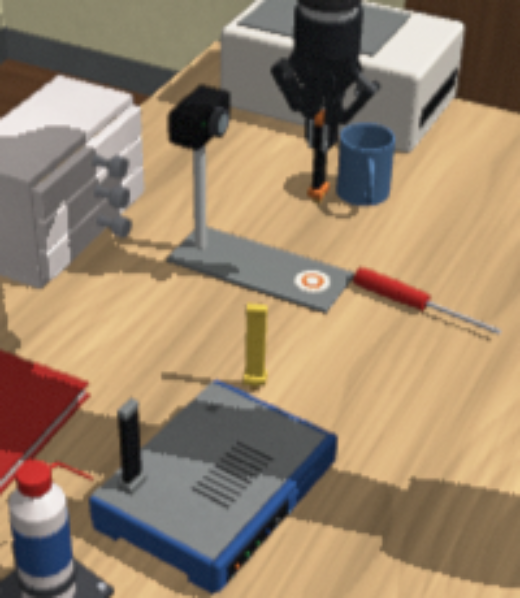

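View pics/top8.png

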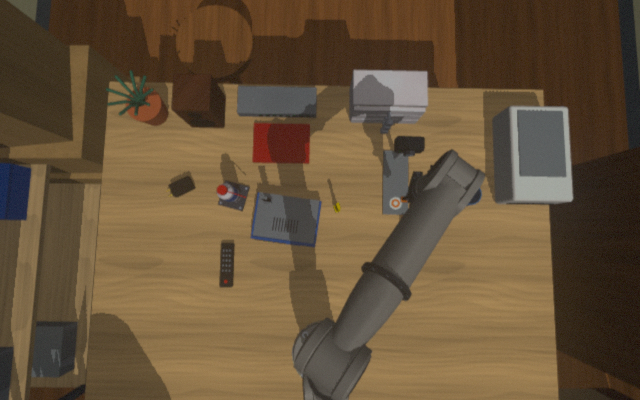

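```bash
python3 - <<'E'
from h import *
np.set_printoptions(precision=1,suppress=True)
p=dict(np.load('w8.npz'))
print("mark",onz(p,(313.7,170.5),8))
a,b=onz(p,(282,133),8),onz(p,(471,132.5),8);d=b-a;print("plate edge",a,b,np.degrees(np.arctan2(d[1],d[0])))
a,b=onz(p,(284,204),8),onz(p,(462,203),8);d=b-a;print(np.degrees(np.arctan2(d[1],d[0])))
print("tip",[onz(p,q,249) for q in [(314,256),(314,311),(303,285),(326,285)]],"expect foot",proj(p,(517,-247,129)),proj(p,(517,-247,249)))
q=sense()['ee_rot'];from scipy.spatial.transform import Rotation as R
print(R.from_quat([q[1],q[2],q[3],q[0]]).as_matrix())
E
python3 -c "
import cv2
a=cv2.imread('pics/w8.png');cv2.imwrite('pics/w8c.png',cv2.resize(a[150:330,250:380],None,fx=3.3,fy=3.3))
s=cv2.imread('pics/side8f.png');cv2.imwrite('pics/s8c.png',cv2.resize(s[90:165,330:400],None,fx=8,fy=8,interpolation=cv2.INTER_CUBIC))"
```

```text
mark [ 517.6 -248.1    8. ]
plate edge [ 480.7 -201.8    8. ] [ 705.9 -205.8    8. ] -1.0243617750097105
-0.8220479223077634
tip [array([ 517.9, -232.4,  249. ]), array([ 517.4, -257.9,  249. ]), array([ 513.2, -245.4,  249. ]), array([ 522.5, -245.5,  249. ])] expect foot [313.  199.2] [312.5 288.4]
[[ 0.  1. -0.]
 [ 1. -0. -0.]
 [-0. -0. -1.]]
```

View pics/w8c.png

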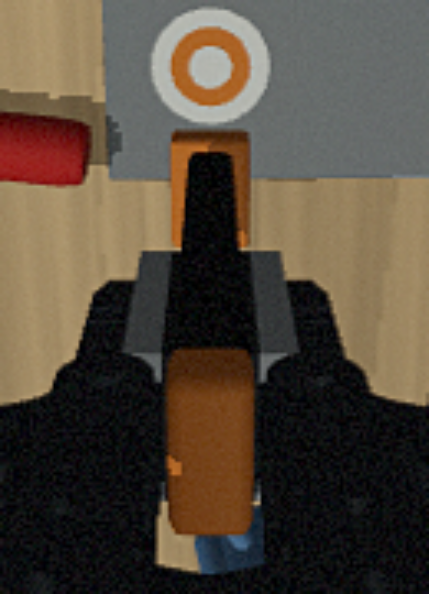

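View pics/s8c.png

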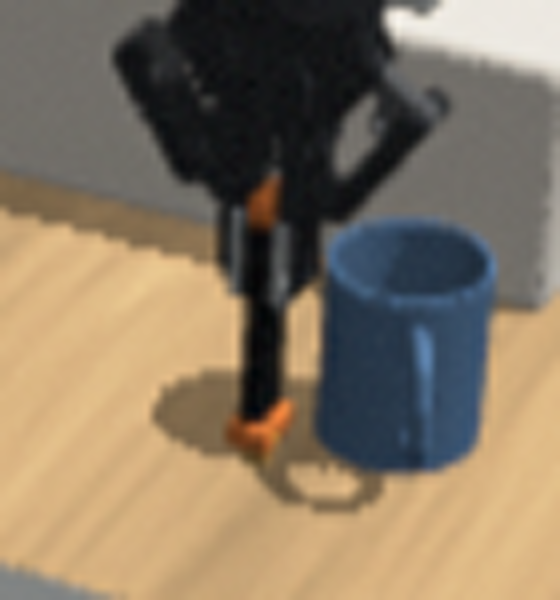

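The foot measures (362.9,147.3) in the side view against a predicted (361.7,147.4). The mark at (517.6, -248.1) is within about 1 mm of the TCP. The plate yaw of about -1° matches the jaws, and the blade hangs straight. Handing in.

```bash
python3 - <<'E'
from workcell import *
print(job_done())
s=sense();print(s['time'],s['ee_pos'],s['finger_gap'])
E
```

```text
the job is handed in; nothing more can be done
None
the job is handed in; nothing more can be done
```

I pressed the red cap to its stop and let it spring back. I then drew the orange-banded antenna straight out of the router, and it is now held over the round mark in front of the camera. I handed it in just after 10.6 s of robot time, well under the 43 s limit; no verdict is reported.

- **Cap:** I read 10 N with the fingertips at the full 6 mm of travel, and it takes 4.5 N to be fully down. A later side picture shows the cap back up.
- **Antenna position:** The gripper is at (517.3, -247.0, 222.3) mm, about 1 mm from the mark I measured at (517.6, -248.1). The blade middle works out at about 198–199 mm, against a lens height of 200 mm. The plug's foot appeared within about 1 pixel of where it should be in the side view.
- **Antenna angle:** The tool points straight down and the antenna hangs upright. The broad sides are square to the lens to about 1° (foot plate at about -1°, jaws the same).
- **Everything else:** The grey antenna looks upright in its socket. The bystanders in view look unmoved, and the mug is partly hidden by the arm in the top view. I judged this by eye and did not measure the shifts.
- **What went wrong or disagreed:** One move command was refused for missing values before anything moved. My first top and side estimates disagreed by up to 7 mm for the cap, and I corrected the cap and antenna aim with wrist camera pictures before pressing and gripping.

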